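# Clamp the sample box lid with its draw latch

### The job

Two white sample boxes stand on the bench with their draw latches undone. Clamp the lid of the larger box: swing the wire loop of its latch over onto the keeper on the lid, then fold the lever over towards the robot and down until it snaps over center and stays down by itself, drawing the lid tight. Leave the smaller box unlatched.

Things in the scene. Friction and masses are not known exactly. Their poses are not given: they have to be found in the camera images.
- big_keeper (a point): Keeper on the LARGER box's lid (box 275 x 220 mm, 128 high; smaller one 225 x 130, 92 high): steel post 26 mm wide, 15 tall, on a flat pad. Point: seat just behind the post, 3 mm above the pad. x: level, from latch to lid hinge (away from robot), z up. Undone, the lid rides 7 mm high on its springy gasket, point 147 mm above bench, lever pivot 58 mm in front (-x) and 27 mm below it. Clamped: 140.
- big_loop_tab (a point): Centre of the finger tab (28 x 24 x 3 mm) at the end of the larger box's wire loop (46 mm wide). Its 6 mm cross bar lies 15 mm short of this point, 80 mm from the loop's pivot, which is on the lever 22 mm from the lever's pivot. Swings freely; starts leaning back to the robot, tab above the lever's end; pushed past upright it falls on the lid, bar 10-20 mm behind the post, tab beyond.
- big_lever (a joint): Angle (rad) of the larger box's lever, a steel plate 24 wide, 6 thick, 66 mm long from its pivot. 0: folded down to the front (robot side), 20 degrees below level, 26 mm above the box's sloping shoulder. Grows lifting: 1.92 upright, more leans to the lid. Starts 1.95-2.2; friction holds it. With the loop hooked, folding it draws tight (under 10 N at its end), passes center at 0.35, snaps to 0.
- small_lever (a joint): The same lever on the smaller box, same angles. It starts undone at 1.95 to 2.2 and is to be left so.

How it is judged:
By the outcome, as a careful person would: the job done as asked, in the order asked, and still so for the second after the job is handed in, with the robot touching nothing.
It also fails if it takes over 42 s, if anything falls off the work surface, if the arm or the gripper's body presses on something with over 40 N, if the wrist force passes 120 N, or if a joint passes its speed limit or range.

### The arm

A 6-joint arm with a two-finger parallel gripper is mounted at the origin on the work surface. World frame = base frame: x ahead of the robot, y to its left, z up, the work surface at z = 0. Lengths are in m, angles in rad, forces in N, time in s.
With the tool pointing down it reaches from about 0.35 to 0.725 m from the base axis. Payload 6 kg.
Tool frame: the origin (TCP) lies on the centre line of the jaws, within the pads' length; the fingertips stand manip.tip_reach ahead of it and the grasp point (between the pads) lies 3 mm ahead of it (manip.tip_reach is the distance from the TCP to the fingertips, in m); z points along the fingers, y is the line along which they close (so a half turn about z gives the same grasp; the last joint's range is limited). The gripper opens to 85 mm and grips with 20 to 120 N. Pads are 22 mm wide; open, the fingers measure 114 mm over their backs; the gripper's body (76 mm by 85 mm) begins 54 mm behind the grasp point. The pads swing forward as they close: fully open they stand 13 mm farther back than shut.
Start: joints at [-0.966, 0.04, 0.085, 0, -1.615, -0.334], TCP at [0.161, -0.578, 0.253] pointing down, gripper open.
Joint ranges: [-2.56, 2.56], [-1.29, 2.01], [-1.08, 1.49], [-3.29, 1.98], [-2.81, -0.18], [-2.99, 2.99]. Speed limits (rad/s): [2.57, 2.57, 3.01, 3.14, 3.14, 3.14].

### API

Orientations are given as a 3x3 rotation matrix whose columns are the frame's x, y, z axes.
In Python, from workcell import manip, grab_frame, spot_in, place_of gives the robot as it stands.
- The arm moves only by the tool play_rows, never from a script. Its argument "plan" is one flat list of numbers, 7 for each row, row after row: the shift along the tool's x, y, z in mm, then the turn, a rotation vector about the tool's x, y, z in rad, then the opening, from 0 (shut) to 1 (fully open). A call has 1 to 20 rows; each row is the pose to reach, as a shift and turn from the pose commanded when the call began, along the tool's axes at that moment; what a row does not reach only later rows make up. A row lasts 1/10 s, in which the tool goes at most 50 mm and 8.59 degrees, less where a joint would pass 70% of its speed; a pose out of reach is approached as far as the arm can. A call with a gripper value outside its range is refused whole. The fingers move at their own pace and stop on an object; "newtons" is the grip in N (left out, the last holds). Time passes only in rows, so rows that repeat a pose let the fingers close. It gives the time, the measured TCP pose, the force, the opening and the grip force at its end, in the units of the state.
- manip.read_state(): the state, without advancing time (a new reading comes with each control period).
- grab_frame(name): name is "side" or "top"; returns a dict with "frame" (420x560x3 uint8, red, green, blue), "camera_matrix" (3x3 intrinsics, pixels), "k1" (the pictures are not rectified: a ray, as slopes to the right and down, at radius r is drawn at 1 + k1 r^2 times it, then the intrinsics apply), "world_to_cam" (4x4, takes a point from world to camera coordinates). Camera axes: x right, y up, looking along -z (the intrinsics and any distortion apply to the point x, -y, -z); pixel columns grow to the right and rows downward; lengths in m; the calibration is good to about 2 mm. A picture is of the moment at which its call begins. There is no depth.
- manip.job_done(): hands the job in; it is judged then, once.
Trained networks look in a picture, given as the dict that the camera call returned (one of the last four; its "shot" number tells which), for a name from the list of things; names that differ only in an ending like _2 or _b are one class to them, and where a whole thing is asked for, a point or a joint stands for the part that bears it (a point fixed in the world has none). Each returns a list of dicts, best first, with "confidence" (0 to 1); they miss things now and then, are a little off and sometimes report something else, mostly with a low value. They report only what shows in the picture. A call takes as long as a camera call.
- spot_in(picture, query): "bbox" ([left, top, right, bottom] in pixels, round what is visible of it).
- place_of(picture, query): "position" ([column, row] in pixels: a listed point, or the origin of a listed thing).
The state is a dict: "time_s": time; "q": joint angles; "joint_vel": joint speeds; "effort": joint torques, N m; "tcp_pos": TCP position; "orientation": TCP orientation; "ft_force": force on the tool from outside, world axes, zero at the start; "ft_torque": the same for the moment, N m; "opening": opening from 0.0 (shut) to 1.0 (fully open); "grip_force": force on a finger pad.
Only numpy, scipy, OpenCV 4.12 (cv2) and the standard library are available. Lean on these libraries where they do the work, as an engineer would, in place of code of your own. Each camera call takes 0.05 s, during which the arm holds its last target. There are 200 camera calls.

## Working session

There is one attempt and no reset: what is moved stays moved. The work goes in short steps, Python scripts to look and compute and a tool call to move; the robot and the scene stay as the last step left them, time stands still between calls to the robot, and variables do not carry over. Pictures are saved under pics/ and viewed, at most 10 in all, crops included, and the job is handed in when it is done.

Besides the shell and the picture viewer there is one more tool, called after "Call:" by a JSON object that holds its "op" and its "data", one argument or row to a line. play_rows: Moves the arm, as the interface text tells. Its arguments: {"type":"object","properties":{"plan":{"type":"array","items":{"type":"number"}},"newtons":{"type":"number"}},"required":["plan"]}

```bash
mkdir -p pics; cat > h.py <<'E'
import numpy as np, cv2
from workcell import manip, grab_frame, spot_in, place_of
def ray(f,px):
    K=np.array(f["camera_matrix"]);k=f["k1"]
    d=np.array([(px[0]-K[0,2])/K[0,0],(px[1]-K[1,2])/K[1,1]]);u=d.copy()
    for _ in range(30): u=d/(1+k*(u@u))
    T=np.array(f["world_to_cam"]);R=T[:3,:3]
    v=R.T@np.array([u[0],-u[1],-1]);return -R.T@T[:3,3],v/np.linalg.norm(v)
def proj(f,p):
    T=np.array(f["world_to_cam"]);c=T[:3,:3]@np.array(p)+T[:3,3]
    u=np.array([c[0],-c[1]])/-c[2];u=u*(1+f["k1"]*(u@u));K=np.array(f["camera_matrix"])
    return np.array([K[0,0]*u[0]+K[0,2],K[1,1]*u[1]+K[1,2]])
def atz(f,px,z):
    o,v=ray(f,px);return o+v*(z-o[2])/v[2]
def tri(f1,p1,f2,p2):
    o1,v1=ray(f1,p1);o2,v2=ray(f2,p2)
    s=np.linalg.lstsq(np.c_[v1,-v2],o2-o1,rcond=None)[0]
    a,b=o1+v1*s[0],o2+v2*s[1];return (a+b)/2,np.linalg.norm(a-b)
def save(f,n): cv2.imwrite("pics/"+n,f["frame"][:,:,::-1])
E
python3 - <<'E'
from h import *
np.set_printoptions(precision=4,suppress=True)
s=manip.read_state();print(s["time_s"],s["tcp_pos"],s["orientation"],manip.tip_reach)
F={}
for c in("top","side"):
    f=grab_frame(c);F[c]=f;save(f,c+"0.png")
    T=np.array(f["world_to_cam"]);print(c,-T[:3,:3].T@T[:3,3],f["k1"])
    for q in("big_keeper","big_loop_tab","big_lever","small_lever"):
        print(q,[(np.round(d["position"],1),round(d["confidence"],2)) for d in place_of(f,q)],[(np.round(d["bbox"]),round(d["confidence"],2)) for d in spot_in(f,q)])
cv2.imwrite("pics/both0.png",cv2.resize(np.vstack([F["top"]["frame"],F["side"]["frame"]])[:,:,::-1],None,fx=.7,fy=.7))
E
```

```text
0.0 [ 0.1605 -0.5778  0.2522] [[-0.9636 -0.2675 -0.0007]
 [-0.2675  0.9635  0.0017]
 [ 0.0002  0.0018 -1.    ]] 0.022
top [ 0.4646 -0.0198  0.8984] -0.07599366865655155
big_keeper [(array([150.1, 211. ]), 0.62)] [(array([ 83., 131., 214., 240.]), 0.78)]
big_loop_tab [(array([145.5, 266.2]), 0.85)] [(array([137., 242., 169., 274.]), 0.5)]Traceback (most recent call last):
  File "<stdin>", line 9, in <module>
ValueError: it knows: big_keeper, big_loop_tab
```

```bash
python3 - <<'E'
from h import *
np.set_printoptions(precision=4,suppress=True)
F={};P={}
for c in("top","side"):
    f=grab_frame(c);F[c]=f;save(f,c+"0.png")
    T=np.array(f["world_to_cam"]);print(c,-T[:3,:3].T@T[:3,3],-T[2,:3],f["k1"])
    for q in("big_keeper","big_loop_tab"):
        r=place_of(f,q);P[c,q]=r
        print(q,[(np.round(d["position"],1),round(d["confidence"],2)) for d in r])
    for q in("big_keeper","big_loop_tab","big_lever","small_lever"):
        try:print(q,[(np.round(d["bbox"]),round(d["confidence"],2)) for d in spot_in(f,q)])
        except Exception as e:print(e)
for q in("big_keeper","big_loop_tab"):
    for a in P["top",q]:
        for b in P["side",q]: print(q,tri(F["top"],a["position"],F["side"],b["position"]))
    for a in P["top",q]:print(q,atz(F["top"],a["position"],.147))
E
```

```text
top [ 0.4646 -0.0198  0.8984] [ 0.1066  0.0378 -0.9936] -0.07599366865655155
big_keeper [(array([150.5, 215. ]), 0.63)]
big_loop_tab [(array([146.6, 264.6]), 0.55)]
big_keeper [(array([ 82., 131., 215., 243.]), 0.91)]
big_loop_tab [(array([135., 240., 170., 275.]), 0.82)]
big_lever [(array([142., 234., 172., 273.]), 0.66)]
small_lever [(array([420., 201., 468., 234.]), 0.92)]
side [ 0.4502 -0.7571  1.0497] [ 0.0655  0.6452 -0.7612] -0.1415455728943758
big_keeper [(array([280.1, 134.9]), 0.81)]
big_loop_tab [(array([243.4, 122.1]), 0.42)]
big_keeper [(array([259., 109., 343., 179.]), 0.61)]
big_loop_tab []
big_lever [(array([243., 122., 264., 153.]), 0.5)]
small_lever [(array([280., 302., 309., 332.]), 0.62)]
big_keeper (array([0.5472, 0.2327, 0.1578]), np.float64(0.006124434809062528))
big_keeper [0.5453 0.2363 0.147 ]
big_loop_tab (array([0.4563, 0.2156, 0.2217]), np.float64(0.0013611859525847927))
big_loop_tab [0.4562 0.2415 0.147 ]
```

View pics/top0.png

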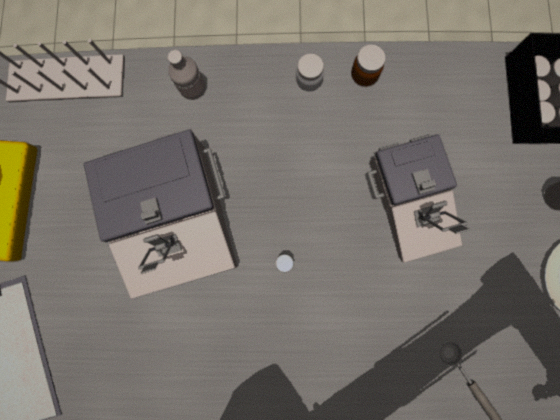

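View pics/side0.png

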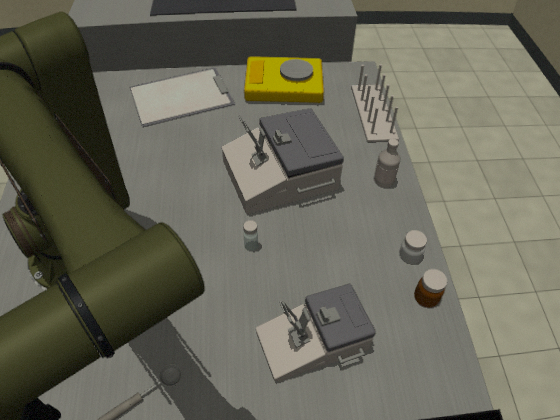

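The top view shows the big box at left, with its keeper near (150,209) and the loop and lever near (155,250). The small box is at right. I'll zoom in on the latch.

```bash
python3 - <<'E'
import cv2,numpy as np
a=cv2.imread("pics/top0.png")[120:305,75:245];b=cv2.imread("pics/side0.png")[95:215,210:350]
a=cv2.resize(a,(551,600),interpolation=cv2.INTER_CUBIC);b=cv2.resize(b,None,fx=5,fy=5,interpolation=cv2.INTER_CUBIC)
g=lambda i:np.uint8(255*(i/255.)**.6)
cv2.imwrite("pics/ca.png",g(a));cv2.imwrite("pics/cb.png",g(b))
E
```

```text
(no output)
```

View pics/ca.png

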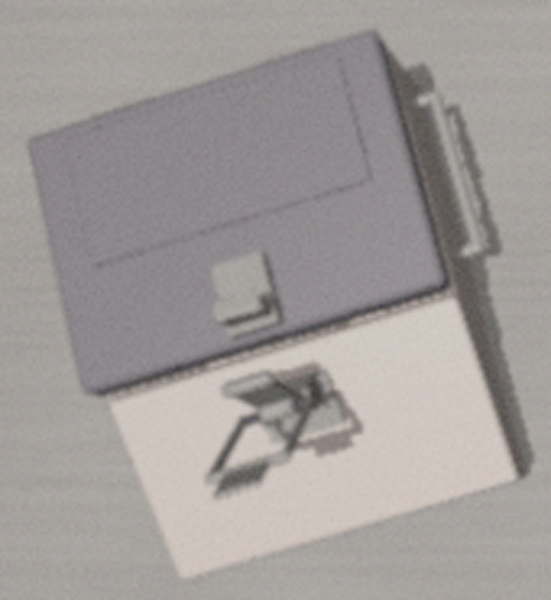

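View pics/cb.png

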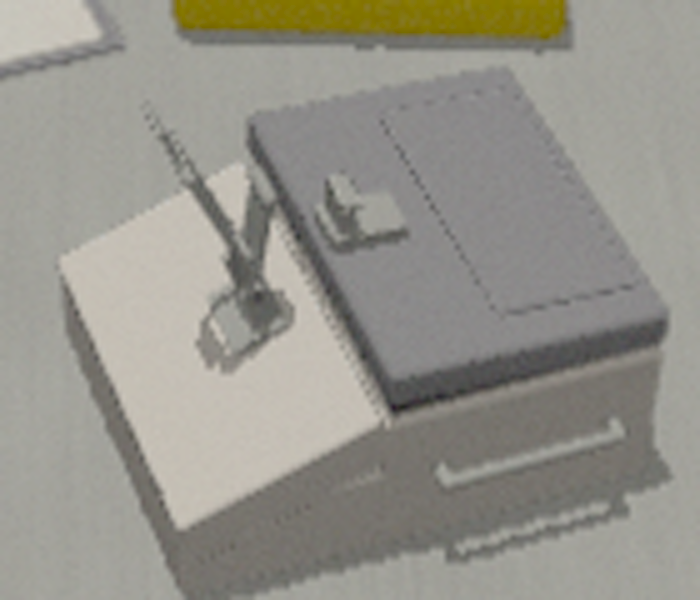

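```bash
cat > m.py <<'E'
from h import *
from scipy.optimize import least_squares
np.set_printoptions(precision=4,suppress=True)
def fr(k,yaw,l): # local (x,y,dz) -> world
    c,s=np.cos(yaw),np.sin(yaw);l=np.array(l);return np.array([k[0]+c*l[0]-s*l[1],k[1]+s*l[0]+c*l[1],.147+l[2]])
def lev(th,r,y=0): a=th-.349;return np.array([-.058-r*np.cos(a),y,-.027+r*np.sin(a)])
def loop(th,ph,r,y=0): return lev(th,.022,y)+r*np.array([np.sin(ph),0,np.cos(ph)])
E
python3 - <<'E'
from m import *
ft=grab_frame("top");fs=grab_frame("side")
A=lambda x,y:(75+x/3.243,120+y/3.243);B=lambda x,y:(210+x/5,95+y/5)
top=[A(30,140),A(375,32),A(452,285),A(85,392)]
W=np.array([atz(ft,p,.141) for p in top]);print(W)
side=[B(248,118),B(505,70),B(665,312),B(398,382)]
V=np.array([atz(fs,p,.141) for p in side]);print(V)
for Q in(W,V):
    # left-far? print edge yaw
    for i in range(4):
        d=Q[(i+1)%4]-Q[i];print(i,np.degrees(np.arctan2(d[1],d[0])),np.linalg.norm(d))
r=[]
for n in range(4):
    ft=grab_frame("top");fs=grab_frame("side")
    for q in("big_keeper","big_loop_tab"):
        a=place_of(ft,q);b=place_of(fs,q)
        if a and b:
            print(q,a[0]["position"],b[0]["position"],*tri(ft,a[0]["position"],fs,b[0]["position"]), atz(ft,a[0]["position"],.147),atz(fs,b[0]["position"],.147))
E
```

```text
[[0.6452 0.3693 0.141 ]
 [0.7038 0.1668 0.141 ]
 [0.5576 0.1208 0.141 ]
 [0.4993 0.3301 0.141 ]]
[[0.5013 0.3223 0.141 ]
 [0.6485 0.3553 0.141 ]
 [0.7066 0.1562 0.141 ]
 [0.5645 0.115  0.141 ]]
0 -73.85984617454976 0.2107349885132567
1 -162.52747693283678 0.1533411109374889
2 105.54445807896536 0.21729695054984827
3 15.008079791438245 0.15106997646937276
0 12.668659925786029 0.15086881461089727
1 -73.73866598191279 0.20747640868803854
2 -163.85386880160573 0.14790639617383114
3 106.96646963532444 0.21664930384710365
big_keeper [150.8, 214.3] [282.0, 137.6] [0.5514 0.2369 0.144 ] 0.009034602242993468 [0.5466 0.2358 0.147 ] [0.5556 0.2341 0.147 ]
big_loop_tab [149.0, 265.7] [242.5, 123.5] [0.4542 0.2121 0.2202] 0.001987946769882013 [0.4542 0.2371 0.147 ] [0.4535 0.2977 0.147 ]
big_keeper [149.7, 213.8] [278.9, 135.3] [0.547  0.2353 0.1545] 0.0007136305916991406 [0.5475 0.2379 0.147 ] [0.5482 0.2437 0.147 ]
big_loop_tab [147.3, 265.5] [243.8, 122.1] [0.4561 0.2139 0.2231] 0.0010487494638973494 [0.4546 0.2402 0.147 ] [0.4572 0.3032 0.147 ]
big_keeper [149.9, 210.6] [281.7, 136.0] [0.5539 0.2365 0.1504] 0.002053764256166976 [0.5533 0.2376 0.147 ] [0.5554 0.2404 0.147 ]
big_loop_tab [146.8, 265.2] [244.7, 122.7] [0.4574 0.216  0.2193] 0.0028140847498206224 [0.4551 0.2411 0.147 ] [0.4596 0.3006 0.147 ]
big_loop_tab [146.8, 264.8] [243.6, 124.9] [0.4562 0.2196 0.209 ] 0.000676711216771478 [0.4558 0.2411 0.147 ] [0.4563 0.2917 0.147 ]
```

```bash
cat > ov.py <<'E'
from m import *
def ov(name,k,yaw,th,ph,pics=None):
    out=[]
    for c,(x0,y0,w,h,s) in dict(top=(90,180,125,110,4.5),side=(215,95,100,110,4.5)).items():
        f=(pics or {}).get(c) or grab_frame(c)
        im=cv2.resize(f["frame"][y0:y0+h,x0:x0+w,::-1],None,fx=s,fy=s,interpolation=cv2.INTER_CUBIC)
        im=np.ascontiguousarray(np.uint8(255*(im/255.)**.6))
        def L(pts,col):
            p=np.array([(proj(f,fr(k,yaw,q))-[x0,y0])*s for q in pts]);cv2.polylines(im,[np.int32(p)],False,col,1)
        if th is not None:
            L([lev(th,0,.012),lev(th,.066,.012),lev(th,.066,-.012),lev(th,0,-.012)],(0,0,255))
            L([loop(th,ph,0,.023),loop(th,ph,.08,.023),loop(th,ph,.08,-.023),loop(th,ph,0,-.023)],(255,0,0))
            L([loop(th,ph,.107,.014),loop(th,ph,.107,-.014)],(255,0,255))
        L([(0,.013,-.003),(0,-.013,-.003),(0,-.013,.012),(0,.013,.012),(0,.013,-.003)],(0,160,0))
        out.append(im)
    o=np.hstack(out);o=cv2.resize(o,None,fx=min(1,800/o.shape[1]),fy=min(1,800/o.shape[1]));cv2.imwrite("pics/"+name,o)
E
python3 -c "
from ov import *
ov('o1.png',(.551,.239),.278,2.05,-.47)"
```

```text
(no output)
```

View pics/o1.png

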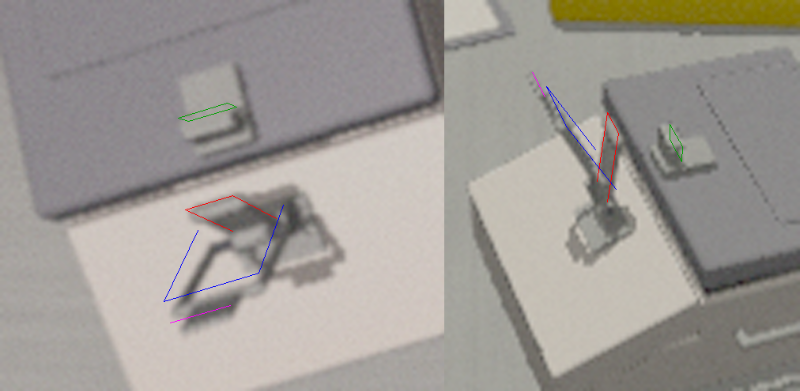

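Call:
{"op": "play_rows", "data": {
  "plan": [-31,29,-5,0,0,0,0,-62,58,-10,0,0,0,0,-93,87,-20,0,0,0,0,-124,117,-20,0,0,0,0,-155,146,-20,0,0,0,0,-187,175,-20,0,0,0,0,-218,204,-20,0,0,0,0,-249,233,-20,0,0,0,0,-280,262,-20,0,0,0,0,-294,303,-20,0,0,0,0,-308,343,-20,0,0,0,0,-323,384,-20,0,0,0,0,-337,424,-20,0,0,0,0,-351,465,-20,0,0,0,0,-365,505,-20,0,0,0,0,-380,546,-20,0,0,0,0,-393,579,-20,0,0,0,0,-406,612,-20,0,0,0,0,-418,646,-20,0,0,0,0,-431,679,-20,0,0,0,0],
  "newtons": 40
}}

```text
time_s: 4.35
tcp_pos: [0.3939, 0.1931, 0.2737]
orientation: [[-0.963, -0.268, 0.001], [-0.268, 0.963, 0.001], [-0.001, 0.001, -1.0]]
ft_force: [-0.1, -0.8, -0.5]
opening: 0.005
grip_force: 0.0
```

Call:
{"op": "play_rows", "data": {
  "plan": [0,0,26,0,0,0,0,0,0,52,0,0,0,0,0,0,52,0,0,0,0]
}}

```text
time_s: 4.65
tcp_pos: [0.3929, 0.191, 0.2177]
orientation: [[-0.963, -0.268, -0.005], [-0.268, 0.963, -0.004], [0.006, -0.002, -1.0]]
ft_force: [0.0, 0.3, -0.6]
opening: 0.003
grip_force: 0.0
```

```bash
python3 -c "
from ov import *
ov('o2.png',(.548,.235),.275,2.05,-.47)"
```

```text
(no output)
```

View pics/o2.png

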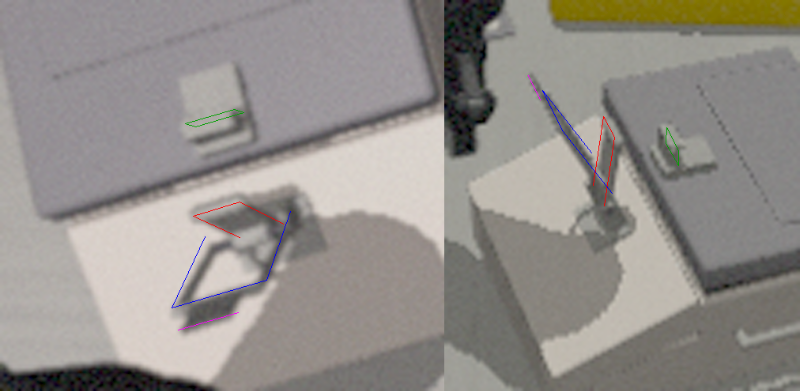

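Call:
{"op": "play_rows", "data": {
  "plan": [-15,-2,0,0,0,0,0,-30,-2,0,0,0,0,0,-42,-2,0,0,0,0,0,-54,-2,0,0,0,0,0,-66,-2,-1,0,0,0,0,-78,-2,-2,0,0,0,0,-90,-2,-4,0,0,0,0,-102,-2,-6,0,0,0,0,-112,-2,-6,0,0,0,0,-122,-2,-6,0,0,0,0,-122,-2,-6,0,0,0,0]
}}

```text
time_s: 5.85
tcp_pos: [0.5131, 0.2222, 0.2274]
orientation: [[-0.964, -0.267, -0.0], [-0.267, 0.964, -0.0], [0.0, -0.0, -1.0]]
ft_force: [0.1, -0.4, -0.5]
opening: -0.003
grip_force: 0.0
```

```bash
python3 -c "
from h import *
f=grab_frame('top');g=grab_frame('side')
for x in(f,g):
    print([(d['position'],d['confidence']) for d in place_of(x,'big_loop_tab')])
cv2.imwrite('pics/p3.png',cv2.resize(np.hstack([f['frame'][140:280,80:220,::-1],g['frame'][80:220,200:340,::-1]]),(800,400),interpolation=cv2.INTER_CUBIC))"
```

```text
[]
[([291.7, 135.6], 0.74)]
```

View pics/p3.png

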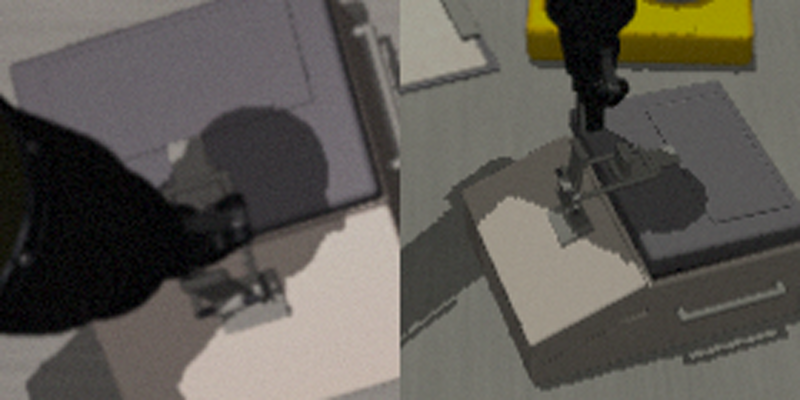

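The loop has fallen onto the lid with its tab beyond the post, near (660,155) in the side half. Next I go behind the lever and fold it about halfway.

Call:
{"op": "play_rows", "data": {
  "plan": [-20,0,0,0,0,0,0,-20,0,16,0,0,0,0,-20,0,33,0,0,0,0,-20,0,33,0,0,0,0,-8,0,33,0,0,0,0,4,0,33,0,0,0,0,10,0,33,0,0,0,0,16,0,33,0,0,0,0,22,0,34,0,0,0,0,28,0,35,0,0,0,0,34,0,37,0,0,0,0,40,0,40,0,0,0,0,46,0,44,0,0,0,0,46,0,44,0,0,0,0]
}}

```text
time_s: 7.45
tcp_pos: [0.467, 0.2096, 0.1827]
orientation: [[-0.963, -0.268, -0.001], [-0.268, 0.963, -0.0], [0.001, 0.0, -1.0]]
ft_force: [0.2, 0.1, -0.7]
opening: 0.004
grip_force: 0.0
```

```bash
python3 -c "
from h import *
f=grab_frame('top');g=grab_frame('side')
for x in(f,g):
    print([(d['position'],d['confidence']) for d in place_of(x,'big_loop_tab')])
cv2.imwrite('pics/p4.png',cv2.resize(np.hstack([f['frame'][140:280,80:220,::-1],g['frame'][80:220,200:340,::-1]]),(800,400),interpolation=cv2.INTER_CUBIC))"
```

```text
[([145.8, 205.9], 0.73)]
[([285.1, 137.5], 0.49)]
```

View pics/p4.png

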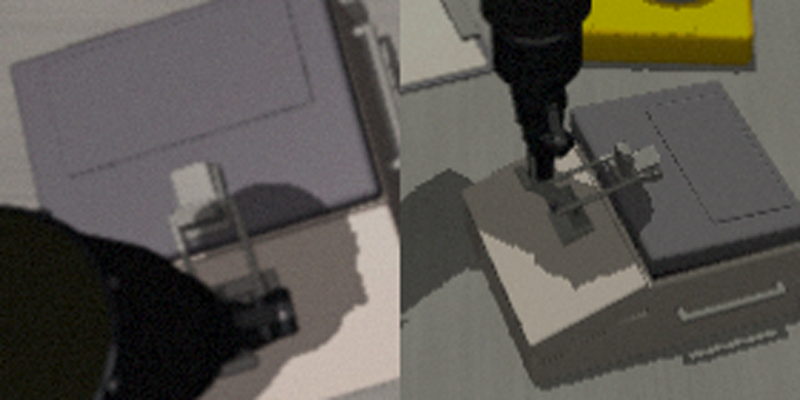

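Both wires straddle the post and the tab is behind it, near (145,206) in the top view, so the bar is hooked. I'll continue folding.

Call:
{"op": "play_rows", "data": {
  "plan": [4,0,5,0,0,0,0,8,0,11,0,0,0,0,11,0,17,0,0,0,0,14,0,23,0,0,0,0,17,0,28,0,0,0,0,20,0,33,0,0,0,0,24,0,37,0,0,0,0,28,0,41,0,0,0,0,32,0,45,0,0,0,0,33,0,49,0,0,0,0,33,0,52,0,0,0,0,33,0,54,0,0,0,0,33,0,54,0,0,0,0]
}}

```text
time_s: 8.95
tcp_pos: [0.436, 0.2009, 0.1289]
orientation: [[-0.964, -0.267, -0.001], [-0.267, 0.964, -0.0], [0.001, -0.0, -1.0]]
ft_force: [-0.2, -0.1, 0.3]
opening: 0.001
grip_force: 0.0
```

Call:
{"op": "play_rows", "data": {
  "plan": [0,0,-20,0,0,0,0,0,0,-50,0,0,0,0,10,0,-90,0,0,0,0,30,-30,-120,0,0,0,0,40,-75,-130,0,0,0,0,40,-115,-130,0,0,0,0,40,-155,-130,0,0,0,0,40,-195,-130,0,0,0,0,40,-195,-130,0,0,0,0]
}}

```text
time_s: 9.85
tcp_pos: [0.4502, -0.0012, 0.2595]
orientation: [[-0.965, -0.262, -0.0], [-0.262, 0.965, -0.001], [0.0, -0.001, -1.0]]
ft_force: [-0.4, 0.4, 0.6]
opening: -0.002
grip_force: 0.0
```

```bash
python3 -c "
from ov import *
ov('o5.png',(.549,.233),.275,0.0,1.2)
print(manip.read_state()['ft_force'])
for c in('top','side'):
    f=grab_frame(c)
    for q in ('big_lever','small_lever'):print(q,[(np.round(d['bbox']),d['confidence']) for d in spot_in(f,q)])
"
```

```text
[0.3323 0.1287 0.526 ]
big_lever [(array([142., 197., 177., 261.]), 0.62)]
small_lever [(array([424., 203., 466., 233.]), 0.89)]
big_lever [(array([255., 133., 287., 166.]), 0.51)]
small_lever [(array([278., 304., 309., 334.]), 0.94)]
```

View pics/o5.png

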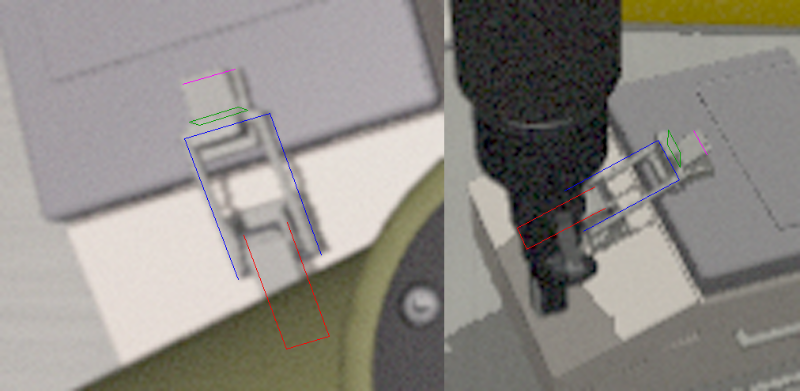

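The loop is hooked over the post, but the arm hides the lever. I'll clear the view.

Call:
{"op": "play_rows", "data": {
  "plan": [20,-40,-10,0,0,0,0,40,-80,-20,0,0,0,0,60,-120,-20,0,0,0,0,80,-160,-20,0,0,0,0,100,-200,-20,0,0,0,0,120,-240,-20,0,0,0,0,120,-280,-20,0,0,0,0,120,-320,-20,0,0,0,0,120,-320,-20,0,0,0,0]
}}

```text
time_s: 11.15
tcp_pos: [0.4201, -0.3405, 0.2767]
orientation: [[-0.964, -0.265, -0.004], [-0.265, 0.964, 0.001], [0.004, 0.003, -1.0]]
ft_force: [-1.2, 0.8, -0.5]
opening: -0.001
grip_force: 0.0
```

```bash
python3 -c "
from ov import *
ov('o6.png',(.547,.233),.275,0.0,1.2)"
```

```text
(no output)
```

View pics/o6.png

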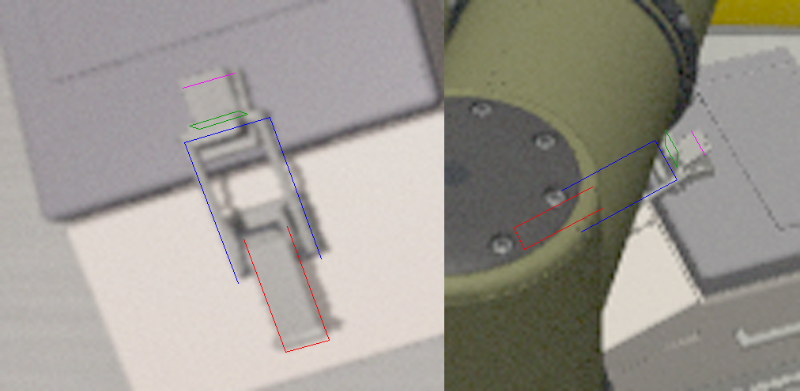

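```bash
python3 -c "
from h import *
f=grab_frame('side');print([(np.round(d['bbox']),d['confidence']) for d in spot_in(f,'small_lever')])
print(manip.read_state()['ft_force']);print(manip.job_done())"
```

```text
[(array([278., 302., 310., 334.]), 0.94)]
[ 0.24419353  0.05743194 -0.38142341]
the job is handed in; nothing more can be done
None
```

I hooked the larger box's loop on its keeper and folded its lever down past center, where it stayed down with the arm clear; the smaller box is still unlatched, and I handed the job in at about 11 s (no verdict was shown).

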